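Pair the hand scanner with its base station

ROBOT

A 6-joint arm with a two-finger parallel gripper is mounted at the origin on a cart in front of the work surface, level with it; the furniture and walls round the work are solid. World frame = base frame: x ahead of the robot, y to its left, z up, the work surface at z = 0. Lengths are in m, angles in rad, forces in N, time in s.
With the tool pointing down it reaches from about 0.375 to 0.825 m from the base axis. Payload 5.5 kg.
Tool frame: the origin (TCP) lies midway between the tips of the shut fingers; the grasp point (between the pads) lies 19 mm behind it (arm.grasp_offset is the distance from the TCP to the grasp point, in m); x points along the fingers, y is the direction in which the jaws open and shut, and the axes are right-handed (so a half turn about x gives the same grasp; the last joint's range is limited). The gripper opens to 85 mm and grips with 20 to 120 N. Pads are 22 mm wide; open, the fingers measure 114 mm over their backs; the gripper's body (76 mm by 85 mm) begins 54 mm behind the grasp point. The pads swing forward as they close: fully open they stand 13 mm farther back than shut.
Start: joints at [1.31, 0.314, -0.047, 1.21, 0, 1.571], TCP at [0.155, 0.58, 0.231] pointing down, gripper open.
Joint ranges: [-2.67, 2.67], [-0.69, 1.73], [-1.03, 1.25], [-2.08, 2.16], [-1.42, 1.45], [-3.14, 3.14]. Speed limits (rad/s): [2.39, 2.39, 3.01, 3.14, 3.14, 3.14].

INTERFACE

Orientations are given as a unit quaternion [w, x, y, z].
In Python, from plant import arm, planner, status, eyes gives the robot as it stands. Calls block until the motion is done:
- arm.move_to(position, orientation): joint-space move of the TCP to a pose.
- arm.servo_line(position, ori=None, rate=0.15): straight line of the TCP; ori=None keeps the orientation; rate is the mean speed in m/s.
- arm.set_joints(angles): joint-space move.
- arm.grip(opening, grip_force=None): opening from 0.0 (shut) to 1.0 (fully open); grip_force is the grip in N (None keeps the last); returns when the fingers have stopped.
- arm.dwell(seconds).
- planner.inverse_kinematics(position, orientation): joint angles nearest the present ones, or None.
- status.get_state(): the state.
- eyes.get_image(name): name is "scene" or "top" or "wrist"; returns the picture (420x560x3 uint8, red, green, blue); there is no depth.
- eyes.calibration(name): a dict with "fx", "fy", "cx", "cy" (pixels), "D" ([k1, k2, p1, p2, k3] as OpenCV has them; the pictures are not rectified), "eye" and "rotation" of the camera in the world; the wrist camera has in their place "hand_eye" (4x4, takes a point from camera to tool coordinates, whose origin is the TCP and whose axes are the tool frame's). Camera axes: x right, y down, z forward; pixel columns grow to the right and rows downward; lengths in m; the calibration is good to about 2 mm. A picture is of the moment at which its call begins: read the wrist's pose just before it. calibration takes no time and is no camera call.
A pose or a line that the arm cannot do raises arm.PlanningError and nothing moves.
- arm.job_done(): hands the job in, once; it reports no verdict.
Trained networks look in the newest picture that a camera, given by its name, has taken for a name from the list of things; names that differ only in an ending like _2 or _b are one class to them, and where a whole thing is asked for, a point or a joint stands for the part that bears it (a point fixed in the world has none). Each returns a list of dicts, best first, with "p" (0 to 1); they miss things now and then, are a little off and sometimes report something else, mostly with a low value. They report only what shows in the picture. A call takes as long as a camera call. They do not tell look-alikes from the thing itself.
- eyes.spot_in(target, camera): "xyz" ([x, y, z] in m, in the coordinates of the camera as it stood for that picture, good to about 4 mm: the middle of the surface that is visible of it).
- eyes.spot_point(target, camera): "xyz" ([x, y, z] in m, in the coordinates of the camera as it stood for that picture, good to about 4 mm: a listed point, or the origin of a listed thing).
The state is a dict: "time": time; "q": joint angles; "joint_vel": joint speeds; "effort": joint torques, N m; "eef_pos": TCP position; "orientation": TCP orientation; "ft_force": force on the tool from outside, world axes, zero at the start; "ft_torque": the same for the moment, N m; "gripper_width": opening from 0.0 (shut) to 1.0 (fully open).
Only numpy, scipy, OpenCV 4.12 (cv2) and the standard library are available. Lean on these libraries where they do the work, as an engineer would, in place of code of your own. Each camera call takes 0.05 s, during which the arm holds its last target.

TASK

Pair the hand scanner with its base station: squeeze the scanner's yellow trigger fully in and let it spring back out, then lift the teal screwdriver from its wooden stand and push its tip down through the blue-ringed hole in the top of the base station onto the recessed pairing button. Finish while still gripping the screwdriver and holding that button fully down with its tip: the program ends holding, nothing is put back. Never press the button in the orange-ringed hole (it wipes the memory), and leave the blue tin of screws, the green circuit board and the side cutters where they lie.

Things in the scene. Friction and masses are not known exactly. Their poses are not given: they have to be found in the camera images.
- scanner: Grey pistol-shaped hand scanner on its side in a black cradle (plate 8 mm thick), fixed. Origin on the bench, z up. Head along y, nose toward +y, at x = 16 to 76 mm, 77 mm high at most. Grip: a bar along x from x = -111 mm to the head, y = -30 to 0 mm, 35 to 65 mm above the bench; plain back at y = -30 mm, trigger at y > 0. Beside the grip at the trigger only the plate lies below.
- scanner_squeeze (a point): Fixed squeeze point, 50 mm above the bench, half-way between the grip's back and the released trigger's outer face; axes as scanner. Squeeze along y, a finger on each: grip's back 26 mm toward -y, trigger 26 mm toward +y (52 mm over both; 41 mm with the trigger in, the middle then 5 mm toward -y). The head begins 40 mm away toward +x.
- scan_trigger (a joint): Yellow trigger blade, 18 mm high and 58 mm long, on a pivot near the head: 0 rad = sprung out, 0.28 rad = fully in. Its spring takes about 2.5 N at the squeeze point to start and 7 N to bring it fully in, and returns it by itself when let go.
- station: Base station: grey box 100 x 140 mm, 56 mm high, fixed to the bench, with a short black aerial at its +x side (reaching 78 mm up). Origin on the bench under its centre, z up. Two round holes in its top: blue-ringed 34 mm from the centre toward +y, orange-ringed 34 mm toward -y.
- pair_mouth (a point): Centre of the mouth of the blue-ringed hole, in the plane of the station's top, 56 mm above the bench. The hole is 16 mm wide, vertical; the blue pairing button (14 mm wide) lies at its bottom, its top 18 mm below the mouth when not pressed.
- pair_button (a joint): Blue recessed pairing button: 0 = up, 0.005 m = fully down. It takes 2 N to start and 6 N to bring it fully down, and springs up when let go.
- wipe_mouth (a point): Centre of the mouth of the orange-ringed hole, otherwise the same as the blue one. Not to be used.
- wipe_button (a joint): Orange recessed button that must not be pressed: 0 = up, 0.005 m = fully down.
- stand: Light wooden block 64 x 64 mm, 48 mm high, fixed to the bench; origin on the bench under its centre. The screwdriver's blade stands in an 8.5 mm hole in its middle, 45 mm deep.
- driver_mid (a point): Teal and black screwdriver, 146 mm long, 85 g, loose, upright in the stand, blade down, tip 6 mm above the bench. This point is on its axis, 73 mm above its tip; z runs from tip to handle. Blade: round rod 6.2 mm thick, the lowest 42 mm; handle above it 20 mm thick at its bottom, thickest 95 to 128 mm above the tip (28 mm in x, 30 mm in y), top rounded.
- driver_tip (a point): Tip of the screwdriver's blade, on its axis.
- blue_tin: Blue round tin of small screws, 70 mm wide, 22 mm high, loose bystander; origin under its centre.
- board: Green circuit board, 64 x 86 mm, 16 mm high, loose bystander; origin under its centre.
- driver_orange_c: Orange electric screwdriver hanging on a cord at the left of the bench, does not give way: about 60 mm thick and 0.3 m tall, its lower tip 0.22 m above the bench. Only to be kept clear of. Origin at its lower tip.
- cutters: Side cutters with blue handles, 149 x 55 mm, 12 mm high, loose bystander; origin under its centre.
Not all that is in view belongs to the job. What is shaped like the part that bears driver_mid but pink is not meant. What is shaped like the scanner but purple is not meant.

How it is judged:
On the way, in this order (a step that is already met when the one before it is completed fails the run):
1. the trigger is squeezed in (value of joint scan_trigger above 0.22 rad), for 0.1 s.
2. the trigger is let go and springs back out (value of joint scan_trigger below 0.05 rad), for 0.2 s.
3. the gripped screwdriver is lifted clear of its stand (z of driver_tip in the frame of stand above 0.05 m and contact force between the fingers and driver above 2 N), for 0.1 s.
4. the screwdriver's tip, through the blue-ringed hole, holds the pairing button down (value of joint pair_button above 0.0038 m and horizontal distance between driver_tip and pair_mouth below 0.0075 m and z of driver_tip in the frame of pair_mouth below -0.018 m and contact force between driver and station above 2.5 N and contact force between the fingers and driver above 2 N), for 0.3 s.
At the end, for the whole second after the job is handed in: Screwdriver gripped, at rest, clear of its stand; its tip within 7.5 mm of the blue hole's axis, 18 mm or more below the mouth, pushing over 2.5 N; pairing button down over 3.8 of 5 mm; trigger out (under 0.05 rad); orange button up (all of step 4 and value of joint scan_trigger below 0.05 rad and value of joint wipe_button below 0.001 m and contact force between driver and stand below 0.1 N and linear speed of driver below 0.02 m/s); the arm keeps its last pose, push and grip.
It fails at once if the orange button is pressed (value of joint wipe_button above 0.002 m).
It fails at once if the blue tin is moved by more than 3 cm (distance of blue_tin from where it was at the start of the episode above 0.03 m).
It fails at once if the circuit board is moved by more than 3 cm (distance of board from where it was at the start of the episode above 0.03 m).
It fails at once if the pair of side cutters is moved by more than 3 cm (distance of cutters from where it was at the start of the episode above 0.03 m).
It also fails if it takes over 54 s, if anything falls off the work surface, if the arm or the gripper's body presses on something with over 40 N, if the wrist force passes 120 N, or if a joint passes its speed limit or range.

## Working session

There is one attempt and no reset: what is moved stays moved. The work goes in short steps, each a Python script; the robot and the scene stay as the last script left them, time stands still between calls to the robot, and variables do not carry over. Pictures are saved under pics/ and viewed, and the job is handed in when it is done.

```bash
ls; mkdir -p pics; python3 - <<'E'
from plant import arm, planner, status, eyes
import cv2
print(status.get_state())
for n in ["scene","top","wrist"]:
    im=eyes.get_image(n); cv2.imwrite(f"pics/a_{n}.png",im[:,:,::-1]); print(n,eyes.calibration(n))
E
```

```text
pics
{'time': 0.0, 'q': array([ 1.31003700e+00,  3.14248863e-01, -4.80691248e-02,  1.21020481e+00,
        2.74719659e-05,  1.57079442e+00]), 'joint_vel': array([-1.93172672e-03,  5.36362331e-04,  8.58028954e-05, -1.50232848e-04,
        1.64120388e-03, -6.85220283e-04]), 'effort': array([-1.59676467e-03, -5.39587104e+01,  3.39747262e+01,  1.90102682e-02,
       -4.83875613e-05,  5.22741018e-06]), 'eef_pos': array([0.15453089, 0.57916103, 0.23042524]), 'orientation': array([ 0.70101612,  0.09132672,  0.7011941 , -0.09253463]), 'ft_force': array([ 0.3289681 , -0.40785073,  0.12641099]), 'ft_torque': array([ 0.02740192,  0.02106184, -0.00572392]), 'gripper_width': 1.0027160000883042}
scene {'fx': 423.6660631496583, 'fy': 423.6660631496583, 'cx': 273.7541423395523, 'cy': 212.3278775018595, 'D': array([-0.10053321,  0.        ,  0.        ,  0.        ,  0.        ]), 'eye': array([-0.27773827, -0.60282919,  0.79877841]), 'rotation': array([-0.43329171,  0.79187025, -0.37667165,  0.20813042])}
top {'fx': 407.5299428611786, 'fy': 407.5299428611786, 'cx': 284.12764402846153, 'cy': 208.40521984292667, 'D': array([0.04174192, 0.        , 0.        , 0.        , 0.        ]), 'eye': array([0.27741447, 0.04014202, 1.45888225]), 'rotation': array([-0.06584576,  0.70494273, -0.70303891,  0.06675608])}
wrist {'fx': 306.32670208912356, 'fy': 306.32670208912356, 'cx': 276.0492579881483, 'cy': 210.23538765407048, 'D': array([0.0156085, 0.       , 0.       , 0.       , 0.       ]), 'hand_eye': array([[-1.30564481e-04, -2.73610996e-01,  9.61840426e-01,
        -1.42585249e-01],
       [ 9.99999988e-01, -1.16300903e-04,  1.02660765e-04,
        -5.06462909e-04],
       [ 8.37737956e-05,  9.61840428e-01,  2.73611008e-01,
        -6.95599620e-02],
       [ 0.00000000e+00,  0.00000000e+00,  0.00000000e+00,
         1.00000000e+00]])}
```

View pics/a_scene.png

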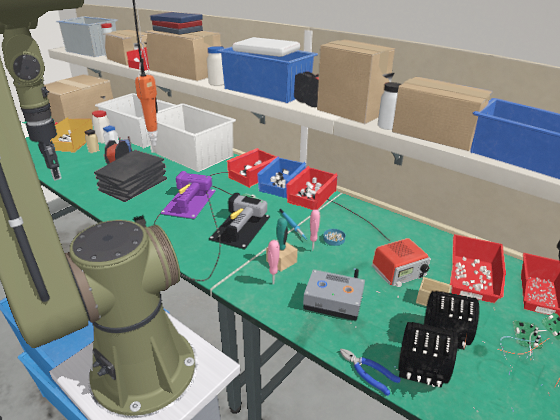

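View pics/a_top.png

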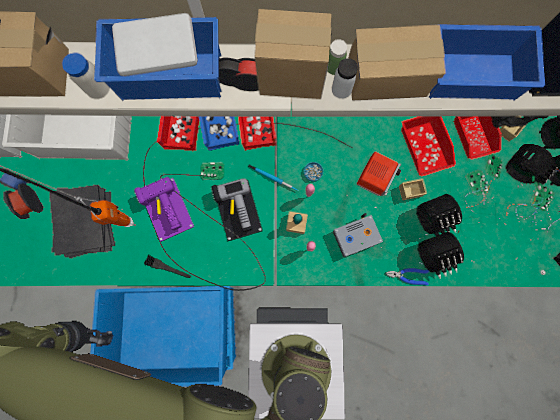

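View pics/a_wrist.png

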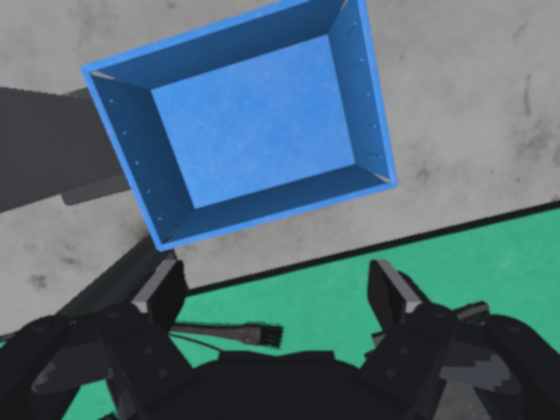

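The scene shows the grey scanner at about (240,215) with its purple look-alike at (190,195). The teal driver is at (283,230) between two pink ones at (274,257) and (315,222), and the station is at (335,293). In the top view the scanner is at (237,207), the teal driver on its stand at (297,221), the pink ones at (310,188) and (311,245), and the station at (358,237).

```bash
cat > h.py <<'E'
from plant import arm, planner, status, eyes
import numpy as np, cv2
from scipy.spatial.transform import Rotation as R
def rot(q): q=np.asarray(q); return R.from_quat([q[1],q[2],q[3],q[0]]).as_matrix()
def quat(M): a=R.from_matrix(M).as_quat(); return np.array([a[3],a[0],a[1],a[2]])
def campose(name,st=None):
    c=eyes.calibration(name)
    if name!="wrist": return rot(c["rotation"]),np.asarray(c["eye"]),c
    Rt=rot(st["orientation"]);H=c["hand_eye"]
    return Rt@H[:3,:3],Rt@H[:3,3]+st["eef_pos"],c
def K(c): return np.array([[c["fx"],0,c["cx"]],[0,c["fy"],c["cy"]],[0,0,1.]])
def ray(pose,px):
    Rc,e,c=pose
    u=cv2.undistortPoints(np.array([[px]],float),K(c),np.asarray(c["D"]))[0,0]
    d=Rc@np.array([u[0],u[1],1.]);return e,d/np.linalg.norm(d)
def at_z(pose,px,z):
    e,d=ray(pose,px);return e+d*(z-e[2])/d[2]
def proj(pose,P):
    Rc,e,c=pose;P=np.atleast_2d(P)
    return cv2.projectPoints((P-e)@Rc,np.zeros(3),np.zeros(3),K(c),np.asarray(c["D"]))[0][:,0]
def tri(rays):
    A=np.zeros((3,3));b=np.zeros(3)
    for e,d in rays:
        M=np.eye(3)-np.outer(d,d);A+=M;b+=M@e
    return np.linalg.solve(A,b)
def down(yaw):
    # tool x down, tool y = horizontal dir at angle yaw
    y=np.array([np.cos(yaw),np.sin(yaw),0]);x=np.array([0,0,-1.]);return quat(np.column_stack([x,y,np.cross(x,y)]))
def snap(name,fn=None):
    st=status.get_state();im=eyes.get_image(name)[:,:,::-1].copy()
    if fn: cv2.imwrite("pics/"+fn,im)
    return im,campose(name,st)
def spots(t,name,pose,pt=True):
    f=eyes.spot_point if pt else eyes.spot_in
    out=[]
    for r in f(t,name):
        w=pose[0]@np.asarray(r["xyz"])+pose[1];out.append((w,r["p"]));print(name,t,np.round(w,3),round(r["p"],2),np.round(proj(pose,w)[0],0))
    return out
E
python3 - <<'E'
from h import *
for n in ["top","scene"]:
    im,p=snap(n)
    for t in ["scanner","scanner_squeeze","driver_mid","driver_tip","stand","station","pair_mouth","wipe_mouth","blue_tin","board","cutters","driver_orange_c"]:
        try: spots(t,n,p)
        except Exception as e: print(t,e)
    a=cv2.resize(im[140:300,180:420] if n=="top" else im[170:330,180:420],None,fx=3,fy=3,interpolation=cv2.INTER_CUBIC);cv2.imwrite(f"pics/b_{n}.png",a)
E
```

```text
top scanner [ 0.572  0.472 -0.   ] 0.97 [165. 203.]
top scanner [0.565 0.211 0.002] 0.95 [237. 205.]
top scanner [ 0.318 -0.392  0.001] 0.24 [406. 275.]
top scanner_squeeze [0.549 0.453 0.052] 0.94 [166. 207.]
top scanner_squeeze [0.545 0.203 0.051] 0.78 [237. 208.]
top driver_mid [ 0.501 -0.006  0.079] 0.57 [297. 219.]
top driver_mid [ 0.598 -0.053  0.073] 0.46 [310. 192.]
top driver_mid [ 0.407 -0.05   0.073] 0.42 [310. 247.]
top station [ 0.451 -0.219  0.004] 0.7 [356. 237.]
top station [ 0.314 -0.391  0.   ] 0.38 [406. 276.]
top pair_mouth [ 0.444 -0.182  0.055] 0.91 [348. 237.]
top wipe_mouth [ 0.459 -0.256  0.058] 0.82 [369. 233.]
top blue_tin [ 0.693 -0.069  0.   ] 0.62 [313. 172.]
top board [0.698 0.307 0.003] 0.76 [212. 170.]
top board [0.544 0.203 0.051] 0.68 [237. 209.]
top board [ 0.499 -0.005  0.081] 0.61 [297. 220.]
top cutters [ 0.315 -0.39   0.001] 0.81 [406. 276.]
top driver_orange_c [0.545 0.203 0.052] 0.36 [237. 208.]
scene scanner [0.569 0.471 0.004] 0.92 [191. 199.]
scene scanner [0.569 0.213 0.001] 0.81 [243. 225.]
scene scanner_squeeze [0.549 0.46  0.056] 0.9 [188. 190.]
scene scanner_squeeze [0.55  0.202 0.05 ] 0.66 [241. 216.]
scene driver_mid [ 0.499 -0.008  0.083] 0.85 [282. 240.]
scene driver_mid [ 0.602 -0.049  0.077] 0.63 [314. 230.]
scene driver_mid [ 0.411 -0.049  0.077] 0.63 [274. 262.]
scene driver_tip [ 0.409 -0.043  0.003] 0.91 [272. 282.]
scene driver_tip [ 0.601 -0.048  0.001] 0.74 [313. 251.]
scene stand [ 0.498 -0.002  0.002] 0.59 [280. 261.]
scene station [ 0.455 -0.218  0.001] 0.7 [334. 302.]
scene pair_mouth [ 0.439 -0.186  0.055] 0.61 [322. 285.]
scene wipe_mouth [ 0.462 -0.247  0.055] 0.77 [347. 290.]
scene blue_tin [ 0.695 -0.065  0.005] 0.76 [334. 238.]
scene board [0.697 0.303 0.004] 0.6 [248. 200.]
scene board [ 0.438 -0.184  0.054] 0.42 [321. 285.]
scene cutters [ 0.312 -0.391 -0.001] 0.7 [365. 372.]
scene cutters [0.548 0.202 0.051] 0.36 [240. 216.]
```

View pics/b_top.png

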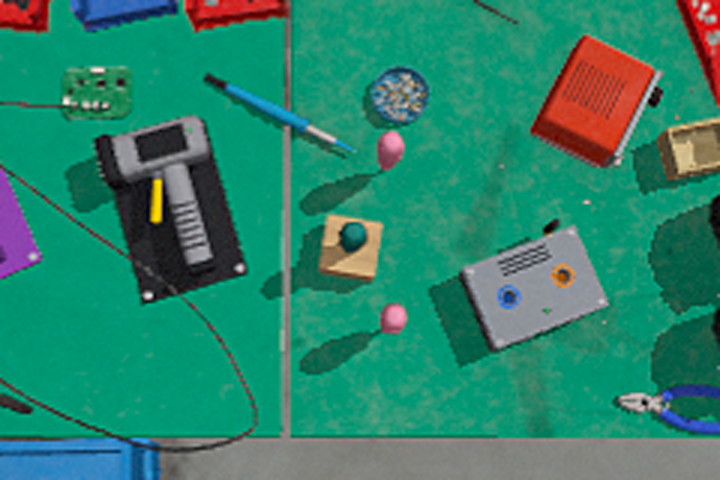

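View pics/b_scene.png

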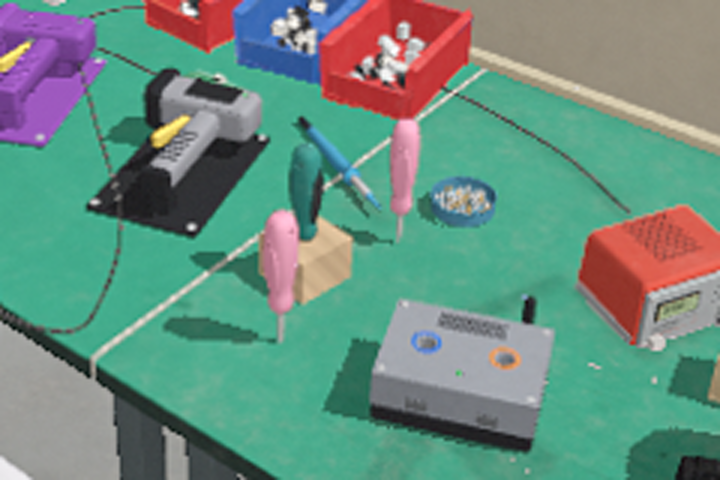

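The crop confirms which parts are meant. The grey scanner in the black cradle is at top (237,207), the purple one at (165,208). The teal driver is in the wooden stand at top (297,220), with the pink ones at (310,190) and (311,246). The blue hole is at top (349,239) and the orange one at (367,232). Next I locate the hanging orange tool and plan the way around it.

```bash
python3 - <<'E'
from h import *
pt,ps=campose("top"),campose("scene")
for a,b in [((131,222),(154,152)),((97,208),(144,74))]:
    r=[ray(pt,a),ray(ps,b)];P=tri(r);print(P,proj(pt,P),proj(ps,P))
yaw=np.deg2rad(14)
for xy,z in [((0.47,0.19),0.30),((0.50,0.19),0.25),((0.42,-0.09),0.35)]:
  for k in (yaw+np.pi/2,yaw-np.pi/2): print(xy,planner.inverse_kinematics([*xy,z],down(k)))
# FK probe by IK of start
s=status.get_state();print(rot(s["orientation"]).round(2))
E
```

```text
[0.46823872 0.50805895 0.21864396] [[130.65142371 222.39234878]] [[154.47557847 151.98989356]]
[0.46258107 0.49304208 0.47983096] [[ 96.77455394 208.243978  ]] [[144.26347794  74.00728491]]
(0.47, 0.19) [ 0.38416936  0.1178566  -0.13682966  1.31611008  0.          0.13982327]
(0.47, 0.19) [ 0.38416936  0.1178566  -0.13682966  1.31611008  0.         -3.00176938]
(0.5, 0.19) [ 0.36314701  0.18381164 -0.17208224  1.21490245  0.          0.11880091]
(0.5, 0.19) [ 0.36314701  0.18381164 -0.17208224  1.21490245  0.         -3.02279174]
(0.42, -0.09) [-0.21109333 -0.03370917 -0.18391706  1.42058843  0.         -0.45543943]
(0.42, -0.09) [-0.21109333 -0.03370917 -0.18391706  1.42058843  0.          2.68615323]
[[-0.    0.26  0.97]
 [-0.    0.97 -0.26]
 [-1.   -0.   -0.  ]]
```

```bash
python3 - <<'E'
from h import *
s=status.get_state()
arm.servo_line([0.113,0.422,0.30],rate=0.2)
yaw=np.deg2rad(14)
q=planner.inverse_kinematics([0.43,0.10,0.28],down(yaw+np.pi/2));print(q)
arm.set_joints(q)
arm.servo_line([0.475,0.16,0.26],rate=0.2)
print(status.get_state()["time"],status.get_state()["eef_pos"])
im,p=snap("wrist","c_w1.png")
for t in ["scanner","scanner_squeeze","scan_trigger"]:
    try: spots(t,"wrist",p)
    except Exception as e: print(t,e)
arm.servo_line([0.475,0.235,0.24],rate=0.2)
im,p=snap("wrist","c_w2.png")
for t in ["scanner","scanner_squeeze","scan_trigger"]:
    try: spots(t,"wrist",p)
    except Exception as e: print(t,e)
E
```

```text
[ 0.22849664 -0.00294749 -0.31077057  1.26297324  0.         -0.01584946]
4.6833 [0.47424268 0.16020599 0.25977727]
wrist scanner [0.568 0.477 0.003] 0.72 [471. 293.]
wrist scanner [0.567 0.213 0.004] 0.71 [297. 251.]
wrist scanner_squeeze [0.547 0.203 0.051] 0.69 [296. 250.]
wrist scanner_squeeze [0.546 0.464 0.049] 0.62 [492. 295.]
scan_trigger it knows: blue_tin, board, cutters, driver_mid, driver_orange, driver_tip, pair_mouth, scanner, scanner_squeeze, stand, station, wipe_mouth
wrist scanner [0.566 0.214 0.003] 0.89 [245. 243.]
wrist scanner [0.568 0.472 0.001] 0.86 [427. 286.]
wrist scanner_squeeze [0.548 0.464 0.052] 0.84 [446. 292.]
wrist scanner_squeeze [0.548 0.206 0.052] 0.63 [237. 244.]
scan_trigger it knows: blue_tin, board, cutters, driver_mid, driver_orange, driver_tip, pair_mouth, scanner, scanner_squeeze, stand, station, wipe_mouth
```

View pics/c_w1.png

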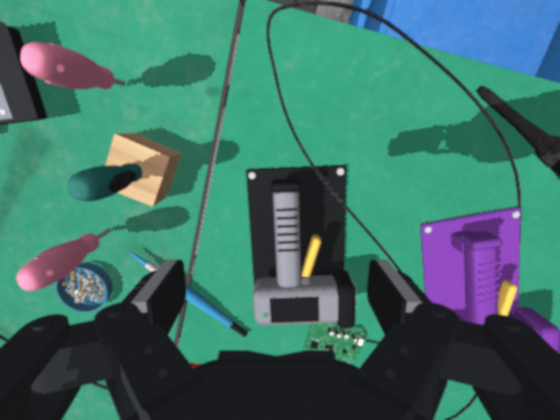

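View pics/c_w2.png

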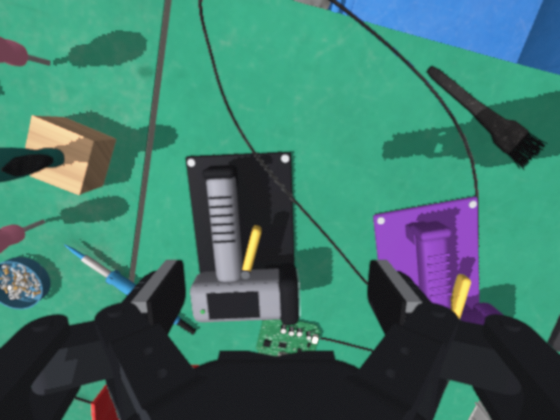

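Both wrist views show the scanner: head at w1 (305,300), grip at (287,235), trigger at (311,257), plate screws at (252,175) and (340,172). I'll compute yaw from the screws and overlay the grip outline to check.

```bash
cat > ov.py <<'E'
from h import *
E
python3 - <<'E'
from h import *
s=status.get_state()
# pose of w1/w2: orientation same; w2 is present pose
st2=s; st1=dict(s); st1["eef_pos"]=np.array([0.47424268,0.16020599,0.25977727])
p1,p2=campose("wrist",st1),campose("wrist",st2)
A=tri([ray(p1,(252,175)),ray(p2,(191,162))]);B=tri([ray(p1,(340.5,172)),ray(p2,(285,159))])
print(A,B,np.rad2deg(np.arctan2(B[1]-A[1],B[0]-A[0]))-90)
S=tri([ray(p1,(295,310)),ray(p2,(233,305))]);print("screen",S)
o=np.array([0.567,0.2125,0]);
for yd in (11,):
  for fn,p,c in (("c_w1.png",p1,(220,140)),("c_w2.png",p2,(160,130))):
    im=cv2.imread("pics/"+fn)
    y=np.deg2rad(yd);Rz=np.array([[np.cos(y),-np.sin(y),0],[np.sin(y),np.cos(y),0],[0,0,1]])
    f=5
    big=cv2.resize(im[c[1]:c[1]+200,c[0]:c[0]+150],None,fx=4,fy=4,interpolation=cv2.INTER_CUBIC)[:600]
    big=cv2.resize(im[c[1]:c[1]+200,c[0]:c[0]+150],(450,600),interpolation=cv2.INTER_CUBIC)
    def L(pts,col):
        q=(proj(p,(Rz@np.array(pts,float).T).T+o)-np.array(c)+.5)*3
        cv2.polylines(big,[q.astype(np.int32)],False,col,1)
    L([[-.111,-.03,.05],[.016,-.03,.05]],(0,0,255));L([[-.111,0,.05],[.016,0,.05]],(0,255,0))
    L([[-.111,-.03,.05],[-.111,0,.05]],(255,0,0));L([[.016,-.04,.077],[.016,.07,.077]],(255,0,255));L([[-.03,.022,.05],[-.018,.022,.05]],(255,255,0))
    cv2.imwrite("pics/d_"+fn,big)
E
cd pics; python3 -c "
import cv2,numpy as np
cv2.imwrite('d12.png',np.hstack([cv2.imread('d_c_w1.png')[:,:390],cv2.imread('d_c_w2.png')[:,:390]]))"
```

```text
[0.47603264 0.12858234 0.01328798] [0.44523698 0.23712953 0.01359648] 15.839039378176963
screen [0.61100447 0.2172162  0.08012373]
```

View pics/d12.png

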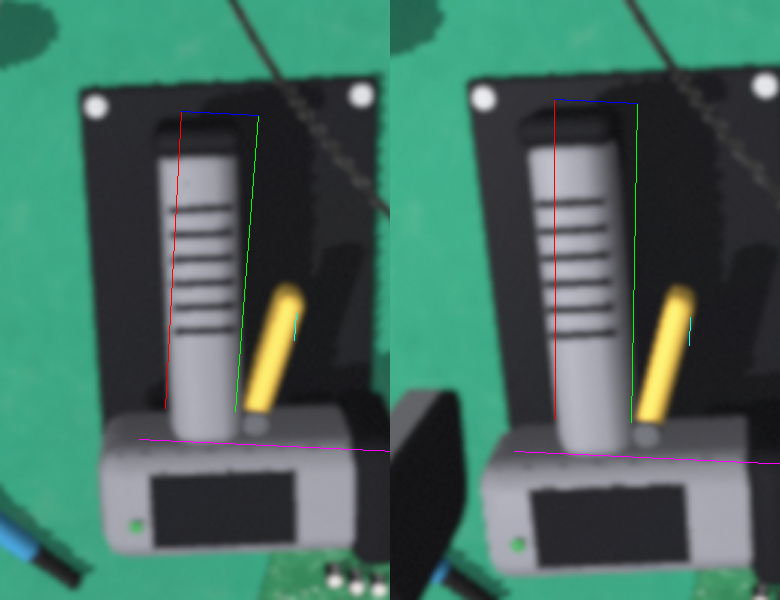

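```bash
cat > ovs.py <<'E'
from h import *
import sys
s=status.get_state()
st1=dict(s); st1["eef_pos"]=np.array([0.47424268,0.16020599,0.25977727])
p1,p2=campose("wrist",st1),campose("wrist",s)
ox,oy,yd=map(float,sys.argv[1:4])
o=np.array([ox,oy,0]);out=[]
for fn,p,c in (("c_w1.png",p1,(220,140)),("c_w2.png",p2,(160,130))):
    im=cv2.imread("pics/"+fn)
    y=np.deg2rad(yd);Rz=np.array([[np.cos(y),-np.sin(y),0],[np.sin(y),np.cos(y),0],[0,0,1]])
    big=cv2.resize(im[c[1]:c[1]+200,c[0]:c[0]+130],(390,600),interpolation=cv2.INTER_CUBIC)
    def L(pts,col):
        q=(proj(p,(Rz@np.array(pts,float).T).T+o)-np.array(c)+.5)*3
        cv2.polylines(big,[q.astype(np.int32)],False,col,1)
    L([[-.111,-.03,.05],[.016,-.03,.05]],(0,0,255));L([[-.111,0,.05],[.016,0,.05]],(0,255,0))
    L([[-.111,-.03,.05],[-.111,0,.05]],(255,0,0));L([[.016,-.04,.06],[.016,.07,.06]],(255,0,255));L([[.076,-.04,.06],[.076,.07,.06]],(255,0,255));L([[-.03,.022,.05],[-.018,.022,.05]],(255,255,0))
    out.append(big)
cv2.imwrite("pics/"+sys.argv[4],np.hstack(out))
E
python3 ovs.py 0.567 0.2125 16 e1.png
```

```text
(no output)
```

View pics/e1.png

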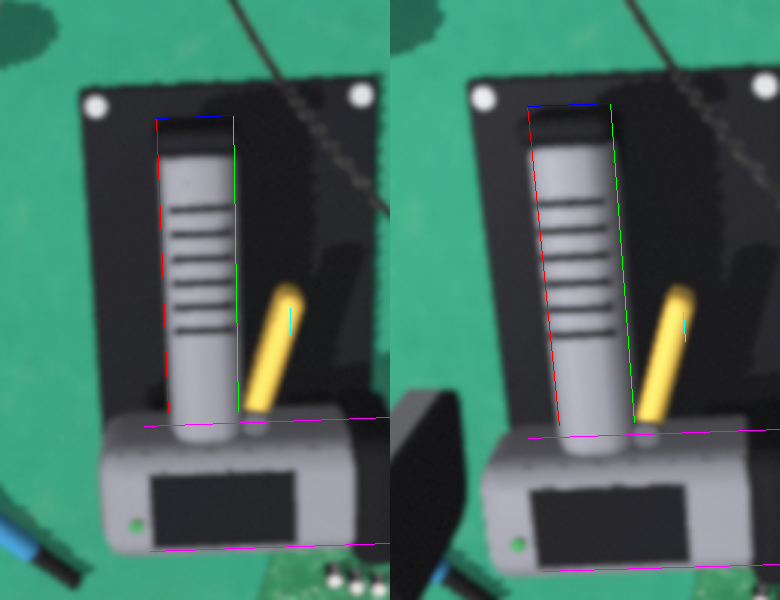

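The yaw-16° overlay fits both views: grip edges, head front and back, and trigger face at the cyan mark. That puts the squeeze point at (0.546, 0.2025). Next is the squeeze, with the jaw axis along scanner y.

```bash
python3 - <<'E'
from h import *
y=np.deg2rad(16);ey=np.array([-np.sin(y),np.cos(y)])
c=np.array([0.546,0.2025])-0.0055*ey
o=down(y+np.pi/2)
arm.servo_line([*c,0.14],o,rate=0.2)
arm.servo_line([*c,0.028],rate=0.12)
s=status.get_state();print(s["eef_pos"],s["ft_force"],s["time"])
arm.grip(0.0,20)
s=status.get_state();print(s["eef_pos"],s["ft_force"],s["gripper_width"],s["time"])
arm.dwell(0.25)
s=status.get_state();print(s["ft_force"],s["gripper_width"])
snap("wrist","f_w.png");snap("scene","f_s.png")
E
```

```text
[0.54817948 0.1975308  0.02882835] [-0.4871676   0.00256036  0.60986912] 7.4083
[0.54763962 0.19838719 0.02886195] [-2.15204808  2.99682905  5.3902467 ] 0.4684424036226253 7.9
[-2.87269172  4.26662199  4.46290296] 0.4706022549269893
```

View pics/f_w.png

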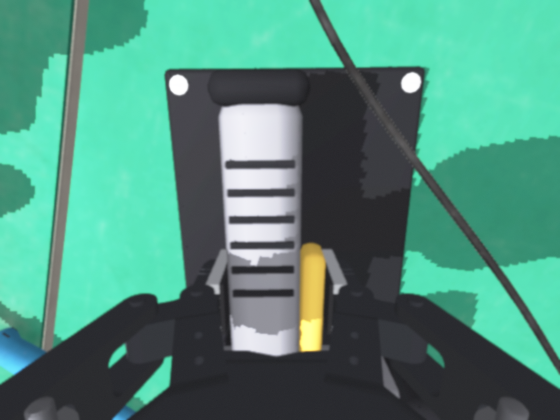

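The blade at (312,295) lies flush along the grip between the pads, and the width is 0.47 (about 40 mm), so the trigger is fully in. I'll release it, check the release, then look at the driver and station.

```bash
python3 - <<'E'
from h import *
import json
arm.grip(1.0)
arm.dwell(0.25)
snap("wrist","g_w0.png")
s=status.get_state();P=s["eef_pos"]
arm.servo_line([P[0],P[1],0.24],rate=0.25)
arm.servo_line([0.42,-0.02,0.29],down(np.pi/2),rate=0.3)
poses=[]
for i,pos in enumerate([None,[0.41,-0.12,0.27]]):
    if pos: arm.servo_line(pos,rate=0.2)
    im,p=snap("wrist",f"g_w{i+1}.png")
    s=status.get_state();poses.append([s["eef_pos"].tolist(),s["orientation"].tolist()])
    for t in ["driver_mid","stand","station","pair_mouth","wipe_mouth"]: spots(t,"wrist",p)
json.dump(poses,open("g.json","w"));print(s["time"])
E
```

```text
wrist driver_mid [ 0.605 -0.045  0.075] 0.79 [257. 320.]
wrist driver_mid [ 0.407 -0.05   0.07 ] 0.72 [251. 173.]
wrist driver_mid [ 0.501 -0.004  0.079] 0.67 [289. 249.]
wrist stand [ 0.493 -0.008 -0.001] 0.83 [284. 223.]
wrist station [ 0.451 -0.218 -0.001] 0.59 [139. 195.]
wrist pair_mouth [ 0.437 -0.182  0.057] 0.9 [146. 195.]
wrist driver_mid [ 0.403 -0.05   0.072] 0.82 [338. 181.]
wrist driver_mid [ 0.603 -0.048  0.077] 0.68 [332. 335.]
wrist driver_mid [ 0.5   -0.004  0.076] 0.61 [373. 261.]
wrist stand [ 0.497 -0.005 -0.002] 0.82 [356. 236.]
wrist station [ 0.449 -0.216  0.004] 0.61 [206. 205.]
wrist pair_mouth [ 0.438 -0.186  0.056] 0.85 [221. 207.]
wrist wipe_mouth [ 0.466 -0.249  0.057] 0.94 [171. 230.]
12.0833
```

View pics/g_w0.png

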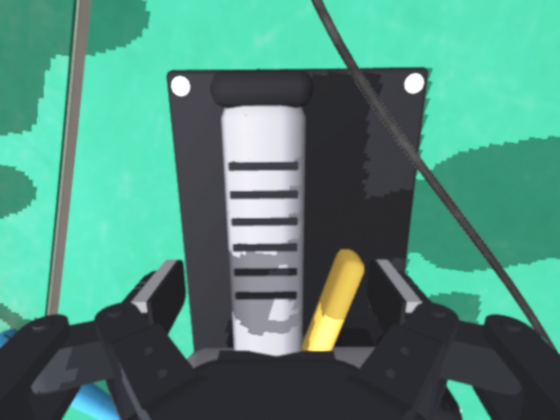

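View pics/g_w1.png

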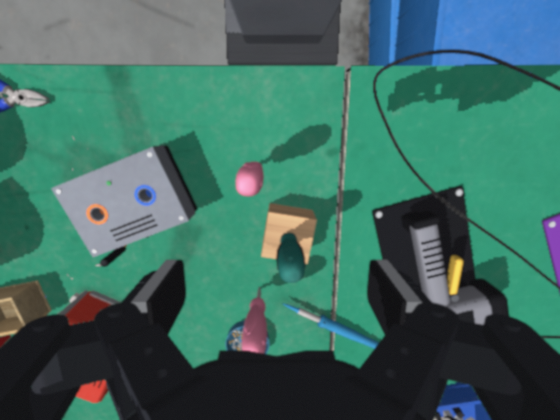

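View pics/g_w2.png

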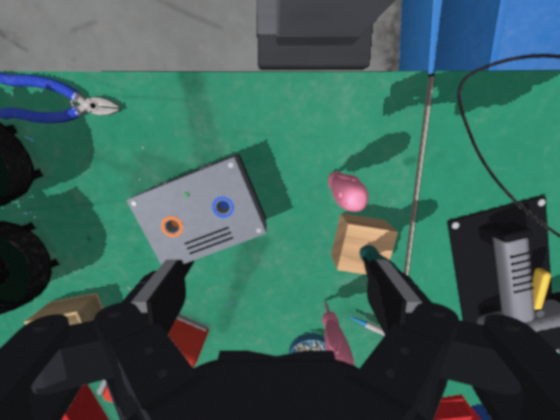

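g_w0 shows the trigger at (340,295) sprung out again. In g_w1 the teal driver is at (290,258) on its stand, with pink ones at (249,179) and (255,325). The blue hole is at (146,195) and the orange one at (97,214). I triangulate the mouths and stand, and enlarge the driver.

```bash
python3 - <<'E'
from h import *
import json
g=json.load(open("g.json"))
ps=[campose("wrist",dict(eef_pos=np.array(a),orientation=np.array(b))) for a,b in g]
ims=[cv2.imread(f"pics/g_w{i}.png") for i in (1,2)]
def ringc(im,guess,lo,hi):
    x,y=guess;r=20;sub=cv2.cvtColor(im[y-r:y+r,x-r:x+r],cv2.COLOR_BGR2HSV)
    m=cv2.inRange(sub,lo,hi);cs=np.argwhere(m>0)[:,::-1].astype(np.float32)
    e=cv2.fitEllipse(cv2.convexHull(cs.reshape(-1,1,2)));return (e[0][0]+x-r,e[0][1]+y-r),e[1],len(cs)
for nm,gs,lo,hi in (("blue",((146,195),(222,207)),(105,130,60),(125,255,255)),("orange",((97,214),(172,227)),(5,130,80),(20,255,255))):
    cc=[ringc(im,q,lo,hi) for im,q in zip(ims,gs)];print(nm,cc)
    print(tri([ray(p,c[0]) for p,c in zip(ps,cc)]),[at_z(p,c[0],0.056).round(4) for p,c in zip(ps,cc)])
def crop(im,x,y,r=40): return cv2.resize(im[y-r:y+r,x-r:x+r],(395,395),interpolation=cv2.INTER_CUBIC)
v=[]
for im,p,(x,y) in zip(ims,ps,((290,245),(365,245))):
    im=im.copy();b=crop(im,x,y)
    axis=np.array([[.5,-.004,z] for z in (0.048,0.101,0.134,0.152)])
    for q in proj(p,axis): cv2.circle(b,tuple(((q-np.array([x-40,y-40])+.5)*395/80).astype(int)),3,(0,0,255),-1)
    v.append(b)
cv2.imwrite("pics/h.png",np.hstack(v))
E
```

```text
blue [((144.74442100524902, 194.8117733001709), (18.768550872802734, 21.023305892944336), 175), ((222.57605361938477, 206.7329978942871), (20.058107376098633, 21.337772369384766), 202)]
[ 0.43738263 -0.1839811   0.05652269] [array([ 0.4374, -0.1842,  0.056 ]), array([ 0.4377, -0.1841,  0.056 ])]
orange [((96.91557312011719, 213.66060256958008), (17.58485984802246, 20.971641540527344), 129), ((171.74759483337402, 226.02708053588867), (18.514930725097656, 20.98003387451172), 158)]
[ 0.46210746 -0.24745479  0.05607531] [array([ 0.4621, -0.2475,  0.056 ]), array([ 0.4622, -0.2475,  0.056 ])]
```

View pics/h.png

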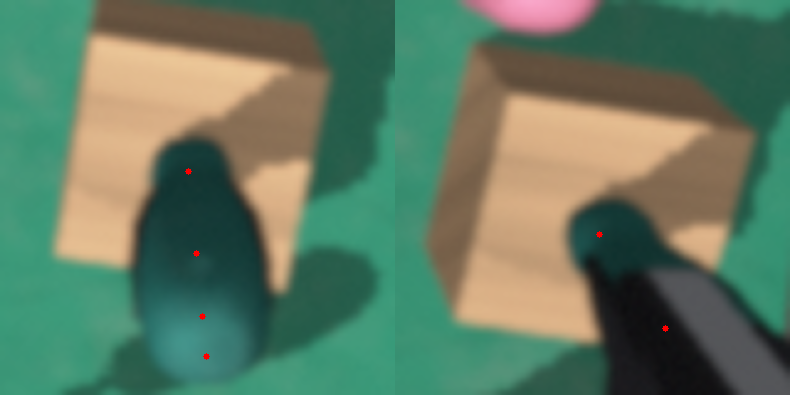

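The axis points at (0.500, -0.004) lie on the handle's axis in both crops. The triangulated mouths are blue (0.4375, -0.184, 0.0565) and orange (0.462, -0.2475, 0.056), 68 mm apart, which matches the description. Now I grasp the driver and lift it.

```bash
python3 - <<'E'
from h import *
o=down(np.deg2rad(80))
c=[0.500,-0.004]
arm.servo_line([*c,0.27],o,rate=0.25)
arm.servo_line([*c,0.093],rate=0.12)
s=status.get_state();print(s["eef_pos"],s["ft_force"])
arm.grip(0.0,80)
s=status.get_state();print(s["eef_pos"],s["ft_force"],s["gripper_width"]*85,s["time"])
f0=s["ft_force"]
arm.servo_line([*c,0.14],rate=0.08)
s=status.get_state();print(s["ft_force"])
arm.servo_line([*c,0.213],rate=0.12)
arm.dwell(0.15)
s=status.get_state();print(s["eef_pos"],s["ft_force"],s["ft_torque"],s["gripper_width"]*85,s["time"])
snap("wrist","i_w.png");snap("scene","i_s.png")
im,p=snap("top");
im=cv2.imread("pics/i_s.png")[170:330,200:400];cv2.imwrite("pics/i_sc.png",cv2.resize(im,None,fx=3.5,fy=3.5,interpolation=cv2.INTER_CUBIC))
E
```

```text
[ 0.50058482 -0.0040299   0.09365471] [ 0.113939   -0.29695163 -0.32609007]
[ 0.50014066 -0.00423442  0.09332843] [-1.6625109  -0.62422927  3.7312163 ] 26.866192313837573 15.2583
[-1.09245403 -0.0502519  -1.47609959]
[ 0.49927495 -0.00400381  0.21192065] [ 0.06371568  0.22985363 -1.21633746] [-0.00525028 -0.03097774  0.00486614] 27.241600478943745 16.9083
```

View pics/i_w.png

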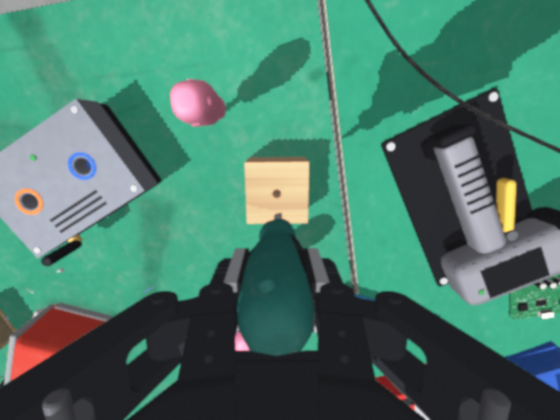

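View pics/i_sc.png

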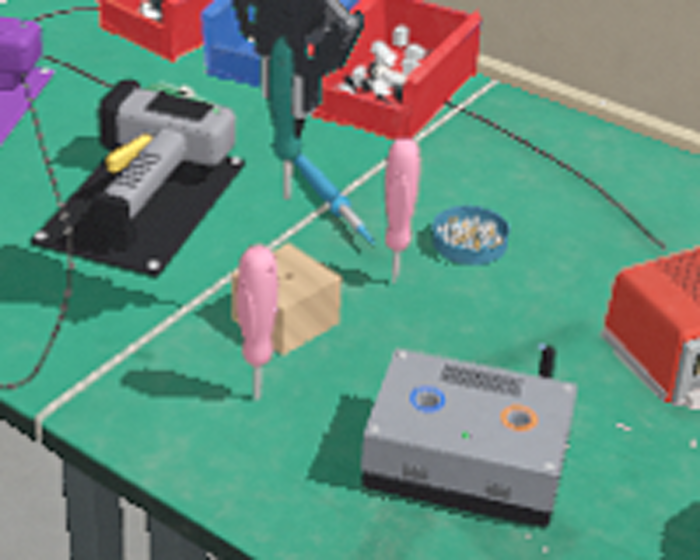

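Driver lifted: the wrist view shows it between the pads with the tip at (278,216), and the stand is empty at (277,190). Now I carry it above the blue hole and check the tip.

```bash
python3 - <<'E'
from h import *
import json
ps=campose("scene")
P=[0.4375,-0.184]
arm.servo_line([*P,0.213],rate=0.2)
arm.servo_line([*P,0.167],rate=0.12)
arm.dwell(0.2)
s=status.get_state();print(s["eef_pos"],s["ft_force"],s["time"])
im,pw=snap("wrist","j_w.png");im2,ps=snap("scene","j_s.png");im3,pt=snap("top","j_t.png")
json.dump([s["eef_pos"].tolist(),s["orientation"].tolist()],open("j.json","w"))
for n,p in (("wrist",pw),):
    pass
spots("driver_tip","scene",ps);spots("driver_tip","wrist",pw);spots("driver_mid","scene",ps);spots("pair_mouth","wrist",pw);spots("pair_mouth","scene",ps)
T=s["eef_pos"]+[0,0,-0.0875];print("expected tip",T,proj(ps,T),proj(pw,T),"mouth",proj(ps,[.4375,-.184,.056]),proj(pw,[.4375,-.184,.056]))
a=cv2.resize(im2[230:330,270:400],(520,400),interpolation=cv2.INTER_CUBIC);cv2.imwrite("pics/j_sc.png",a)
E
```

```text
[ 0.43821622 -0.18418687  0.16790617] [ 0.35504517  0.0909619  -1.17378524] 18.8917
scene driver_tip [ 0.435 -0.181  0.08 ] 0.79 [320. 277.]
scene driver_tip [ 0.603 -0.048  0.001] 0.63 [313. 250.]
scene driver_tip [ 0.406 -0.045  0.002] 0.53 [272. 283.]
wrist driver_tip [ 0.412 -0.053  0.   ] 0.83 [402. 145.]
scene driver_mid [ 0.411 -0.052  0.075] 0.61 [275. 263.]
scene driver_mid [ 0.442 -0.188  0.158] 0.6 [326. 253.]
scene driver_mid [ 0.602 -0.049  0.08 ] 0.43 [315. 230.]
wrist pair_mouth [ 0.436 -0.184  0.056] 0.62 [276. 205.]
wrist pair_mouth [ 0.452 -0.218  0.002] 0.6 [247. 211.]
scene pair_mouth [ 0.438 -0.186  0.053] 0.57 [322. 285.]
scene pair_mouth [ 0.46  -0.248  0.055] 0.38 [347. 290.]
expected tip [ 0.43821622 -0.18418687  0.08040617] [[322.01231658 276.94222239]] [[276.67898036 215.15287359]] mouth [[321.16209955 284.20388114]] [[276.69901377 206.09033817]]
```

View pics/j_sc.png

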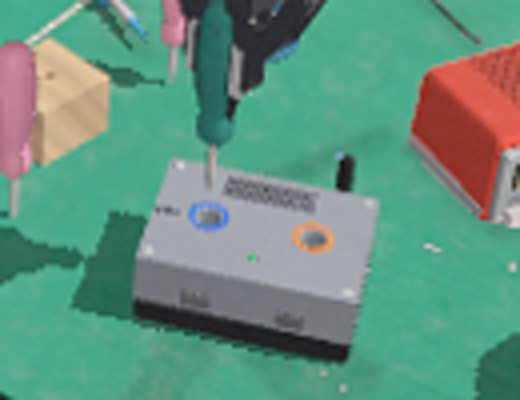

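View pics/j_w.png

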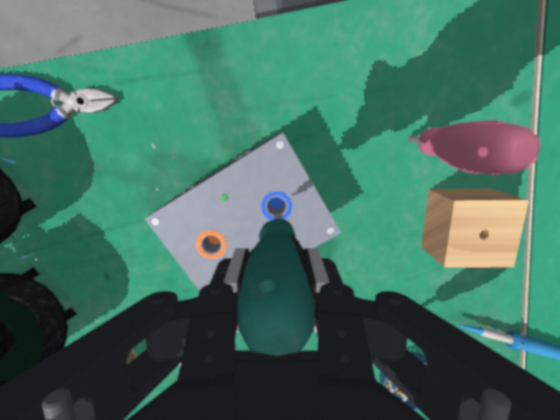

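The tip shows at scene (322.2,276.8) against a predicted (322.0,276.9), and the blue hole centre is at (322,284). They line up to within about 1 mm. I lower it in steps and watch the force.

```bash
python3 - <<'E'
from h import *
P=[0.4373,-0.184]
s=status.get_state();f0=s["ft_force"]
arm.servo_line([*P,0.131],rate=0.06)
arm.dwell(0.1)
s=status.get_state();print(s["eef_pos"],s["ft_force"]-f0,s["time"])
z=0.131
while z>0.112:
    z-=0.001
    arm.servo_line([*P,z],rate=0.02)
    s=status.get_state();f=s["ft_force"]-f0
    print(round(z,4),s["eef_pos"].round(4),f.round(2),round(s["gripper_width"]*85,2),round(s["time"],2))
    if f[2]>11 or np.hypot(*f[:2])>8: break
E
```

```text
[ 0.43768534 -0.1841606   0.13139402] [-0.15022679 -0.84719373  0.58214435] 20.1417
0.13 [ 0.4374 -0.184   0.1301] [ 1.12 -1.04  0.41] 26.98 20.39
0.129 [ 0.4372 -0.184   0.1289] [-0.63  0.37  0.39] 27.42 20.64
0.128 [ 0.4372 -0.184   0.1279] [ 0.2  -0.24  0.03] 26.96 20.89
0.127 [ 0.4372 -0.184   0.1269] [ 0.08  0.69 -0.03] 27.03 21.14
0.126 [ 0.4373 -0.184   0.1259] [-0.51 -0.8   0.08] 27.09 21.39
0.125 [ 0.4375 -0.1841  0.1252] [-0.36 -0.23  1.48] 27.14 21.64
0.124 [ 0.4375 -0.1841  0.1241] [-0.33 -0.91  2.43] 27.06 21.89
0.123 [ 0.4375 -0.1841  0.1231] [-0.49 -0.47  3.47] 27.24 22.14
0.122 [ 0.4374 -0.1841  0.1221] [-0.48  0.47  5.54] 26.72 22.39
0.121 [ 0.4374 -0.1841  0.1211] [ 0.12 -1.46  6.17] 27.18 22.64
0.12 [ 0.4375 -0.1841  0.1202] [-0.3  -0.14  6.48] 27.18 22.89
0.119 [ 0.438  -0.1843  0.12  ] [-1.34  0.1  13.26] 27.16 23.14
```

Force rose from about 1.5 to 6.5 N over 5 mm of travel, then hit a hard stop at 13 N, so the button is bottomed. I verify the hold before handing in.

```bash
python3 - <<'E'
from h import *
for i in range(3):
    arm.dwell(0.3);s=status.get_state();print(s["eef_pos"].round(4),s["ft_force"].round(2),round(s["gripper_width"]*85,2),abs(s["joint_vel"]).max().round(4),s["time"])
im,p=snap("scene","k_s.png");cv2.imwrite("pics/k_sc.png",np.hstack([cv2.resize(im[215:315,270:390],(480,400),interpolation=cv2.INTER_CUBIC),cv2.resize(im[180:280,200:280],(320,400),interpolation=cv2.INTER_CUBIC)]))
E
```

```text
[ 0.438  -0.1843  0.12  ] [-0.46  1.46 11.79] 27.1 0.0024 23.4417
[ 0.438  -0.1843  0.12  ] [-0.66 -0.54 12.11] 27.21 0.0012 23.7417
[ 0.438  -0.1843  0.12  ] [-0.89  0.94 12.47] 26.9 0.0019 24.0417
```

View pics/k_sc.png

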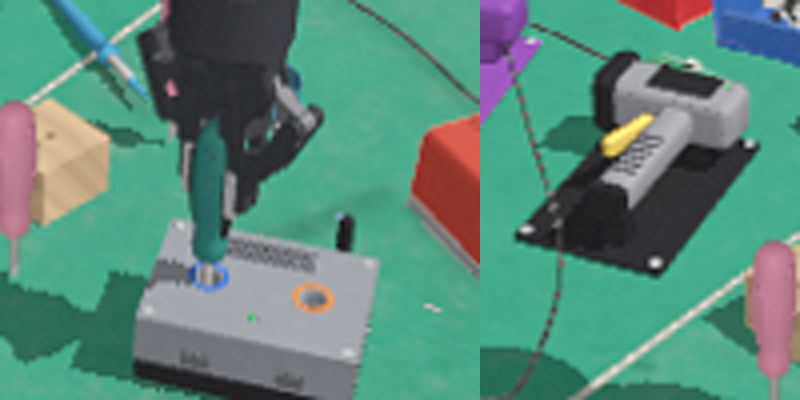

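The blade is in the blue-ringed hole at crop (209,272), the orange hole is untouched, and the trigger is out. The force is steady, so I hand in.

```bash
python3 - <<'E'
from h import *
arm.job_done();s=status.get_state();print(s["ft_force"],s["gripper_width"],s["time"])
E
```

```text
the job is handed in; nothing more can be done
the job is handed in; nothing more can be done
```

The job is handed in, and the arm is still holding the pairing button down with the screwdriver's tip. `job_done` gives no verdict, so success rests on my own checks. The last state read after handing in was refused.

- **Trigger:** I squeezed the grey scanner's trigger until it lay flush along the grip, with the jaws stalled at about 40 mm. A wrist picture after release showed it sprung back out, and the last scene picture still showed it out.
- **Screwdriver:** I gripped the teal one with 80 N and lifted it clear of the stand. Above the blue hole its tip was within about 1 mm of the axis, judging by the scene picture.
- **Pairing button:** the vertical force rose over about 5 mm of travel to about 6.5 N and then hit a hard stop. It held steady at about 12 N for the last second before hand-in, at about 24 s on the clock. I could not read the button's position directly.
- **Kept clear of:** the orange hole was never approached. I saw no contact with the tin, board or cutters, though I did not measure their positions again at the end.

No check failed or disagreed.

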